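Put the bin's mould blocks and ribbon spools away in the packing drawer

ROBOT

A 7-joint arm with a two-finger parallel gripper is mounted at the origin on the work surface. World frame = base frame: x ahead of the robot, y to its left, z up, the work surface at z = 0. Lengths are in mm, angles in rad, forces in N, time in s.
With the tool pointing down it reaches from about 425 to 875 mm from the base axis. Payload 8.4 kg.
Tool frame: the origin (TCP) lies midway between the tips of the shut fingers; the grasp point (between the pads) lies 19 mm behind it (arm.grip_depth is the distance from the TCP to the grasp point, in mm); z points along the fingers, y is the line along which they close (so a half turn about z gives the same grasp; the last joint's range is limited). The gripper opens to 87 mm and grips with 3 to 60 N. Pads are 19 mm wide; open, the fingers measure 117 mm over their backs; the gripper's body (75 mm by 190 mm) begins 51 mm behind the grasp point.
Start: joints at [1.115, 0.333, 0.04, 1.465, -0.013, 1.343, -0.059], TCP at [227.007, -609.041, 222.546] pointing down, gripper open.
Joint ranges: [-2.58, 2.58], [-0.38, 2.09], [-1.3, 1.39], [0.25, 2.4], [-1.5, 4.64], [0.08, 2.09], [-2.65, 2.65]. Speed limits (rad/s): [2.22, 2.22, 2.79, 2.79, 3.14, 3.14, 3.14].

INTERFACE

Orientations are given as a rotation vector (axis times angle).
In Python, from plant import arm, imaging gives the robot as it stands. The module is installed in compiled form; this text tells all that it offers.
- The arm moves only by the shell command python3 -m jog 'ROWS'. ROWS is JSON, a list of rows, each a list of 3 entries, a list of its own where there are three numbers: the shift along the world's x, y, z in mm, then the turn about the world's z in degrees, then the gripper command: -1 is fully open, 1 is shut, values between are in proportion. A call has 1 to 8 rows; each row shifts and turns the commanded pose from where the row before left it; what a row does not reach is not made up. A row lasts 1/8 s, in which the tool goes at most 62.5 mm and 10.7 degrees, less where a joint would pass 70% of its speed; a pose out of reach is approached as far as the arm can. A call is refused whole if a number of a shift passes 62.5 or a number of a turn 10.7, either way. A call with a gripper value outside its range is refused whole. The fingers move at their own pace and stop on an object; the grip force is fixed at half the most. Time passes only in rows, so rows that do not move let the fingers close. It gives the time, the measured TCP pose, the force, the opening and the grip force at its end, in the units of the state.
- arm.sense(): the state, without advancing time (a new reading comes with each control period).
- imaging.capture(name): name is "side" or "top" or "wrist"; returns a dict with "frame" (420x560x3 uint8, blue, green, red), "fovy" (degrees; the focal length in pixels is half the picture's height over the tangent of half this angle, whatever the lens; pixels are square), "cx", "cy" (the principal point, pixels), "rvec" (rotation vector, rad) and "tvec" (3), from world to camera coordinates, as OpenCV has them. Camera axes: x right, y down, z forward; pixel columns grow to the right and rows downward; lengths in mm; the calibration is good to about 2 mm. A picture is of the moment at which its call begins. There is no depth.
- arm.finish_job(): hands the job in; it is judged then, once.
The state is a dict: "time": time; "qpos": joint angles; "joint_velocities": joint speeds; "joint_torque": joint torques, N m; "eef_pos": TCP position; "tcp_rot": TCP orientation; "force": force on the tool from outside, world axes, zero at the start; "torque": the same for the moment, N m; "width": opening from 0.0 (shut) to 1.0 (fully open); "finger_force": force on a finger pad.
Only numpy, scipy, OpenCV 4.12 (cv2) and the standard library are available. Lean on these libraries where they do the work, as an engineer would, in place of code of your own. Each camera call takes 0.05 s, during which the arm holds its last target. There are 200 camera calls.

TASK

Pull the packing cabinet's drawer out to its stop, then move every wooden part from the sloped bin into it: mould blocks into the compartment where a mould block already lies, ribbon spools into the compartment where a spool already lies, each lying on its side on the drawer floor and none on top of another. Then push the drawer fully shut; leave the two parts that were already in the drawer in their compartments, and leave the glue bottle and the mug where they stand.

Things in the scene. Friction and masses are not known exactly. Their poses are not given: they have to be found in the camera images.
- drawer (a joint): travel of the cabinet's drawer in m: 0 shut, 0.185 at its stop; may start up to 15 mm ajar. It slides along the x axis of drawer_floor (outward is -x, to the robot), needs 2 to 4 N and stays where left. Inside, a divider 6 mm thick, 46 mm high at that point's y = 0 makes two compartments: left, y = 3 to 151 mm, right, y = -3 to -151 mm; side walls 8 mm thick, 52 mm high
- cabinet_edge (a point): middle of the front edge of the cabinet's flat top, 105 mm above the table. The wooden cabinet is fixed, 280 deep, 350 wide, 105 mm high, with one drawer in its front, which faces the robot. x points from its front to its back, y to the left, z up
- handle (a point): middle of the drawer's dark steel bar handle: a level round bar 10 mm thick, 110 mm long along y, its axis 35 mm in front of the drawer's front panel (30 mm clear gap behind it), 68 mm above the table. The cabinet's top begins 51 mm behind the bar when the drawer is shut. x points into the cabinet, y to the left along the bar, z up
- drawer_floor (a point): point on the upper face of the drawer's floor (25 mm above the table), at mid-width, against the inner face of the front panel; moves with the drawer. x points to the drawer's back, y left, z up. Inside runs x = 0 to 235 mm; at the stop x = 0 to 185 mm lies open, the rest is under the cabinet. Front panel 16 mm thick, top edge 69 mm above this floor; cabinet's mouth 68 mm above it
- block1_c (a point): wooden mould block, a plain bar 62 x 36 x 36 mm (65 g or so) with three small carved dots on its top; this point is its centre, x along its 62 mm length, z up out of the face with the dots; starts in the sloped bin (may be absent)
- spool1_c (a point): empty wooden ribbon spool 66 mm long (50 g or so): two square end plates 36 x 36 mm, 10 mm thick, joined by a round waist 24 mm thick and 46 mm long, best gripped by the waist; this point is its centre, x along its length, z square to one side of the end plates; starts in the sloped bin (may be absent)
- block2_c (a point): wooden mould block, a plain bar 62 x 36 x 36 mm (65 g or so) with three small carved dots on its top; this point is its centre, x along its 62 mm length, z up out of the face with the dots; starts in the sloped bin (may be absent)
- spool2_c (a point): empty wooden ribbon spool 66 mm long (50 g or so): two square end plates 36 x 36 mm, 10 mm thick, joined by a round waist 24 mm thick and 46 mm long, best gripped by the waist; this point is its centre, x along its length, z square to one side of the end plates; starts in the sloped bin (may be absent)
- block3_c (a point): wooden mould block, a plain bar 62 x 36 x 36 mm (65 g or so) with three small carved dots on its top; this point is its centre, x along its 62 mm length, z up out of the face with the dots; starts in the sloped bin (may be absent)
- spool3_c (a point): empty wooden ribbon spool 66 mm long (50 g or so): two square end plates 36 x 36 mm, 10 mm thick, joined by a round waist 24 mm thick and 46 mm long, best gripped by the waist; this point is its centre, x along its length, z square to one side of the end plates; starts in the sloped bin (may be absent)
- old_block_c (a point): wooden mould block, a plain bar 62 x 36 x 36 mm (65 g or so) with three small carved dots on its top; this point is its centre, x along its 62 mm length, z up out of the face with the dots; this one already lies in one of the drawer's compartments (left or right varies), by the divider, near the front panel, its length along the drawer; it stays there
- old_spool_c (a point): empty wooden ribbon spool 66 mm long (50 g or so): two square end plates 36 x 36 mm, 10 mm thick, joined by a round waist 24 mm thick and 46 mm long, best gripped by the waist; this point is its centre, x along its length, z square to one side of the end plates; this one already lies in the drawer's other compartment, placed likewise; it stays there
- bin: sloped wooden picking bin, fixed, 288 mm wide, 200 mm deep; three lanes 88 mm wide, up to two parts end to end in each, lengths along the lane. Its floor rises away from the robot at 0.21 rad, from 22 mm above the table at the lip to 61 mm; lane walls 8 mm, lip 24 mm, rear wall 36 mm above the floor. Origin on the table under its middle, x up the lanes, y left, z up
- glue: glue bottle, 56 mm across, 150 mm high, standing at the far end of the gap between cabinet and bin; origin under its centre; not to be moved
- mug: blue mug, 80 mm across, 90 mm high, left of the cabinet; origin under its centre; not to be moved
Mind the look-alikes: they are no part of the job. What is shaped like the part that bears block1_c but turquoise is not meant.

How it is judged:
By the outcome, as a careful person would: the job done as asked, in the order asked, and still so for the second after the job is handed in, with the robot touching nothing.
Of block1, spool1, block2, spool2, block3, spool3 only 4 to 6 are there at a start; the rules pass over those that are not, and their reading is None.
At some moment in a run one of block1, spool1, block2, spool2, block3, spool3 may be knocked a few centimetres aside while the robot is not near it.
Once in a run the grip may slacken for a moment while it holds something.
It also fails if it takes over 210 s, if anything falls off the work surface, if the arm or the gripper's body presses on something with over 40 N, if the wrist force passes 120 N, or if a joint passes its speed limit or range.

## Working session

There is one attempt and no reset: what is moved stays moved. The work goes in short steps, Python scripts to look and compute and a shell command to move; the robot and the scene stay as the last step left them, time stands still between calls to the robot, and variables do not carry over. Pictures are saved under pics/ and viewed, at most 14 in all, crops included, and the job is handed in when it is done.

```bash
mkdir -p pics; cat > h.py <<'E'
import numpy as np, cv2
from plant import arm, imaging
def cap(n,save=None):
    c=imaging.capture(n); f=c["frame"]
    if save: cv2.imwrite("pics/"+save,f)
    c["f"]=f.shape[0]/2/np.tan(np.radians(c["fovy"])/2)
    c["R"]=cv2.Rodrigues(np.array(c["rvec"],float))[0]; c["t"]=np.array(c["tvec"],float).ravel()
    return c
def ray(c,u,v):
    d=c["R"].T@np.array([(u-c["cx"])/c["f"],(v-c["cy"])/c["f"],1.]); o=-c["R"].T@c["t"]; return o,d
def onz(c,u,v,z):
    o,d=ray(c,u,v); return o+d*(z-o[2])/d[2]
def proj(c,p):
    q=c["R"]@np.array(p,float)+c["t"]; return c["f"]*q[:2]/q[2]+[c["cx"],c["cy"]]
E
python3 - <<'E'
from h import *
for n in("top","side","wrist"):
    c=cap(n,n+"0.png"); print(n,c["fovy"],c["f"],c["cx"],c["cy"],-c["R"].T@c["t"],c["R"].round(3).tolist())
s=arm.sense();print(s)
E
```

```text
top 49.81115917686442 452.290935440426 283.28777796132806 211.92446374869124 [ 376.13878668   62.45016111 1317.70149238] [[0.016, -1.0, 0.025], [-0.985, -0.02, -0.17], [0.171, -0.022, -0.985]]
side 46.23746688379252 491.8923893371204 283.4278999146238 203.05531424896805 [ -62.73639737  963.35936732 1131.41133152] [[-0.815, -0.579, -0.002], [-0.394, 0.557, -0.731], [0.424, -0.595, -0.682]]
wrist 60.87496355903111 357.4004463379152 274.57520600530364 214.97102548638324 [ 291.98100154 -584.35172663  384.53516028] [[0.349, -0.937, -0.001], [-0.907, -0.338, 0.252], [-0.237, -0.087, -0.968]]
{'time': 0.15, 'qpos': array([ 1.11477233,  0.33379425,  0.03985056,  1.46609383, -0.01339507,
        1.34330671, -0.05851781]), 'joint_velocities': array([-1.46870693e-03, -4.18223466e-03,  2.08678982e-05, -3.71896452e-03,
       -1.49550881e-04,  2.35403477e-03, -4.52265640e-04]), 'joint_torque': array([ 2.41553942e-03, -6.56835580e+01,  1.33691926e+00, -4.04109728e+01,
       -5.96909411e-02,  4.18225292e-02,  5.82888242e-05]), 'eef_pos': array([ 226.90103065, -608.700723  ,  221.82119162]), 'tcp_rot': array([-3.09045114e+00, -5.57283876e-01,  5.03663438e-04]), 'force': array([ 0.66055562, -0.38264077, -0.48945267]), 'torque': array([ 0.02911409, -0.04520595,  0.02279642]), 'finger_force': 0.0, 'width': 0.9979438956049648}
```

```bash
python3 -c "
import cv2,numpy as np
a=cv2.imread('pics/top0.png');cv2.imwrite('pics/t.png',cv2.resize(a,(800,600),interpolation=cv2.INTER_CUBIC))"
```

```text
(no output)
```

View pics/t.png

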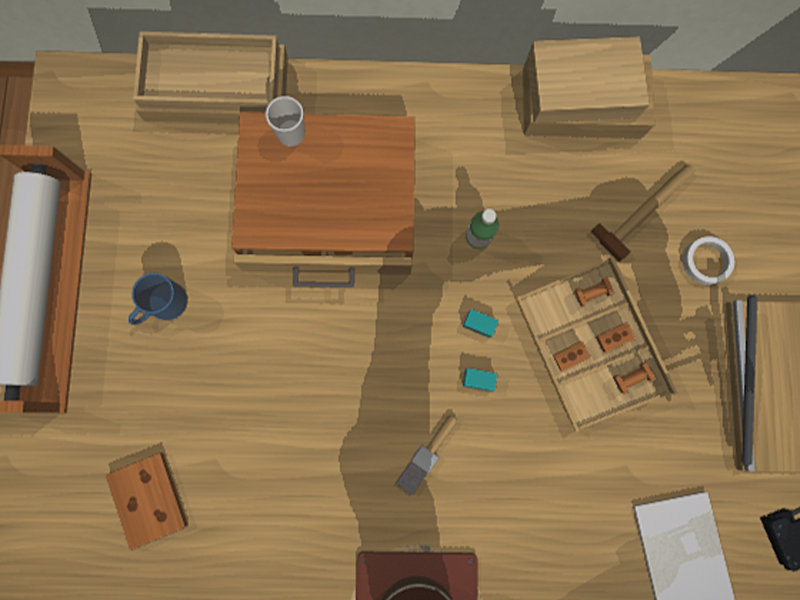

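View pics/side0.png

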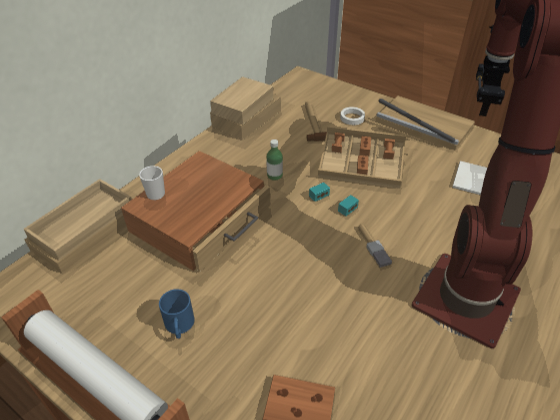

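The top view (800x600) shows the cabinet with its handle at (323,283) and the bin at (595,345). In the bin are spools at (593,291) and (634,377) and blocks at (572,355) and (615,337). Four parts are present. Things that could be mistaken for them:
- turquoise blocks at (480,322) and (480,380)
- dotted board at (147,500)

The brown ones in the bin are the right ones.

```bash
python3 - <<'E'
from h import *
c=cap("top"); f=c["frame"]; k=560/800
for n,(u,v),z in [("cabFL",(233,250),105),("cabFR",(411,250),105),("cabBL",(241,110),105),("cabBR",(414,116),105),("hL",(296,284),70),("hR",(352,284),70),("binLipL",(512,286),46),("lipR",(577,430),46),("binBackL",(612,262),97),("backR",(672,390),97),("glue",(483,240),10),("cup",(290,135),110),("mug",(158,297),90)]:
    print(n,onz(c,u*k,v*k,z).round(0))
hsv=cv2.cvtColor(f,cv2.COLOR_BGR2HSV)
for u,v in [(593,291),(566,358),(300,200),(560,300),(530,290)]: print(hsv[int(v*k),int(u*k)])
big=cv2.resize(f[170:310,340:480],(600,600),interpolation=cv2.INTER_CUBIC); cv2.imwrite("pics/b.png",big)
m=((hsv[...,0]<14)&(hsv[...,1]>110)).astype(np.uint8); m[:, :355]=0;m[:,472:]=0;m[:180]=0;m[310:]=0
n,l,st,ce=cv2.connectedComponentsWithStats(m)
for i in range(1,n):
    if st[i,4]>60:
        r=cv2.minAreaRect(np.argwhere(l==i)[:,::-1].astype(np.float32)); print(st[i,4],r,onz(c,*ce[i],70).round(0))
E
```

```text
cabFL [682. 366. 105.]
cabFR [690.  25. 105.]
cabBL [970. 368. 105.]
cabBR [967.  23. 105.]
hL [625. 248.  70.]
hR [627. 139.  70.]
binLipL [ 635. -182.   46.]
lipR [ 352. -305.   46.]
binBackL [ 677. -369.   97.]
backR [ 430. -474.   97.]
glue [ 739. -129.   10.]
cup [917. 268. 110.]
mug [590. 507.  90.]
[ 13 160 148]
[ 13 157 128]
[ 13 157 141]
[ 18 103 183]
[ 18 112 121]
216 ((415.60345458984375, 203.75863647460938), (11.884501457214355, 24.697481155395508), 68.19859313964844) [ 623. -340.   70.]
296 ((430.50006103515625, 236.00001525878906), (12.969194412231445, 23.25510597229004), 63.43495178222656) [ 532. -378.   70.]
277 ((399.7000427246094, 248.90000915527344), (12.074766159057617, 21.913463592529297), 63.43495178222656) [ 494. -291.   70.]
241 ((443.8326721191406, 264.35028076171875), (12.994881629943848, 25.761781692504883), 65.77225494384766) [ 455. -412.   70.]
```

View pics/b.png

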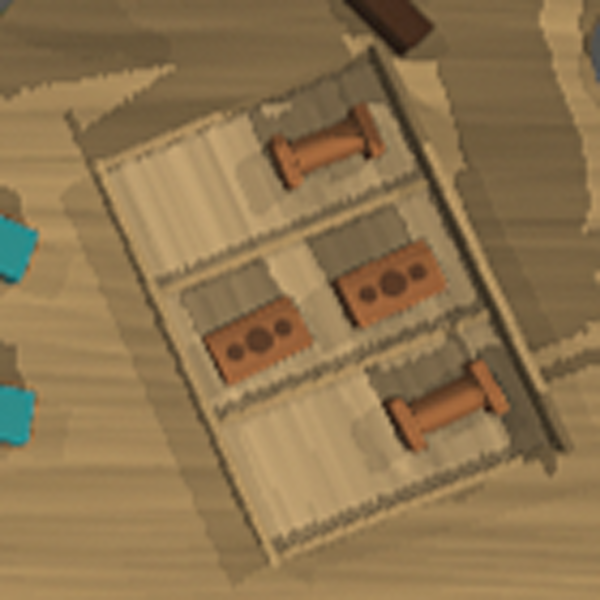

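The crop confirms it: spools at (327,147) and (447,405), and blocks at (260,340) and (390,283), all brown, with nothing turquoise in the bin. I'll head for the handle.

```bash
python3 -m jog '[[[20,50,5],9,-1],[[22,50,5],9,-1],[[22,50,5],9,-1],[[22,50,5],9,-1],[[22,50,5],9,-1],[[22,50,5],9,-1],[[22,50,5],9,-1],[[22,50,5],6.6,-1]]' | tail -5; python3 -m jog '[[[22,50,0],0,0.3],[[22,50,0],0,0.3],[[22,50,0],0,0.3],[[22,50,0],0,0.3],[[22,50,0],0,0.3],[[22,50,0],0,0.3],[[22,50,0],0,0.3],[[22,50,0],0,0.3]]'|tail -5; python3 - <<'E'
from h import *
s=arm.sense();print(s["eef_pos"],s["tcp_rot"],s["qpos"].round(2),s["time"],s["width"])
c=cap("wrist","w1.png");print((-c["R"].T@c["t"]).round(0))
E
```

```text
eef_pos: [401.4, -207.3, 262.8]
tcp_rot: [2.216, 2.227, -0.0]
force: [1.3, -0.1, -0.0]
width: 0.995
finger_force: 0.0
eef_pos: [577.7, 192.2, 262.5]
tcp_rot: [2.222, 2.221, -0.0]
force: [0.5, -1.2, 0.0]
width: 0.356
finger_force: 0.0
[577.69513806 192.23734425 262.4705246 ] [ 2.22156389e+00  2.22107360e+00 -5.26141976e-05] [ 0.21  0.32 -0.77  1.48  0.23  1.43 -0.56] 2.2 0.3564994114836181
[578. 261. 425.]
```

View pics/w1.png

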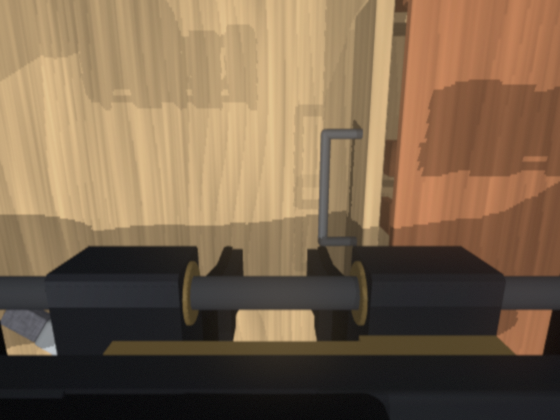

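The wrist image shows the bar at u≈324, v 131–243. The panel top is at u 368–385 and the cabinet edge at u≈405.

```bash
python3 - <<'E'
from h import *
c=cap("wrist")
for n,u,v,z in[("h1",326,136,70),("h2",323.5,238,70),("panel",362,200,94),("pb",374,50,94),("cab",412,10,105),("cab",395,200,105)]: print(n,onz(c,u,v,z).round(1))
E
```

```text
h1 [627.6 256.7  70. ]
h2 [629.3 153.   70. ]
panel [660.7 198.7  94. ]
pb [662.3 329.5  94. ]
cab [687.8 357.3 105. ]
cab [688.1 201.2 105. ]
```

```bash
python3 -m jog '[[[25,5,-30],0,0.4],[[26,5,-30],0,0.4],[[0,0,-30],0,0.4],[[0,0,-30],0,0.4],[[0,0,-30],0,0.4],[[0,0,0],0,0.4]]' | tail -5; python3 - <<'E'
from h import *
c=cap("wrist","w2.png")
E
```

```text
eef_pos: [626.6, 199.6, 110.2]
tcp_rot: [-2.22, -2.22, 0.007]
force: [-0.7, 0.0, 1.2]
width: 0.299
finger_force: 0.0
```

View pics/w2.png

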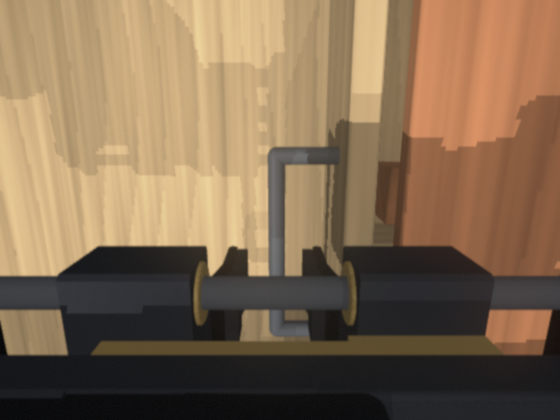

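The bar at u≈277 is centred between the fingers. I'll descend and grip.

```bash
python3 -m jog '[[[2,0,-20],0,0.4],[[0,0,-20],0,0.4],[[0,0,-18],0,0.4],[[0,0,0],0,0.4],[[0,0,0],0,1],[[0,0,0],0,1],[[0,0,0],0,1]]' | tail -5;  python3 -m jog '[[[-20,0,0],0,1],[[-25,0,0],0,1],[[-25,0,0],0,1],[[-25,0,0],0,1],[[-25,0,0],0,1],[[-25,0,0],0,1],[[-15,0,0],0,1],[[0,0,0],0,1]]' | tail -5
```

```text
eef_pos: [630.1, 201.3, 55.2]
tcp_rot: [2.22, 2.222, 0.001]
force: [-2.3, 0.0, 2.9]
width: 0.102
finger_force: 30.0
eef_pos: [469.5, 200.6, 55.1]
tcp_rot: [2.22, 2.222, -0.001]
force: [-1.7, -3.0, 5.7]
width: 0.104
finger_force: 30.0
```

```bash
python3 -m jog '[[[-10,0,0],0,1],[[-6,0,0],0,1],[[-3,0,0],0,1],[[-3,0,0],0,1],[[0,0,0],0,1]]' | tail -5;python3 -m jog '[[[-3,0,0],0,1],[[0,0,0],0,1]]' | tail -5
```

```text
eef_pos: [452.2, 200.6, 55.3]
tcp_rot: [2.22, 2.217, 0.011]
force: [20.4, -1.2, -12.5]
width: 0.104
finger_force: 30.0
eef_pos: [452.1, 200.6, 55.4]
tcp_rot: [2.22, 2.215, 0.019]
force: [34.5, 0.4, -27.4]
width: 0.103
finger_force: 30.0
```

```bash
python3 -m jog '[[[6,0,0],0,1],[[0,0,0],0,0.4],[[0,0,0],0,0.4],[[0,0,35],0,0.4],[[0,0,40],0,0.4],[[0,0,50],0,0],[[0,-30,50],0,0],[[10,-60,20],0,-0.2]]' | tail -5; python3 -m jog '[[[0,-60,0],0,-0.2],[[0,-60,0],0,-0.2],[[0,0,0],0,-0.2]]' | tail -5;python3 - <<'E'
from h import *
c=cap("top","t2.png");cv2.imwrite("pics/t2c.png",cv2.resize(c["frame"][150:330,140:350],None,fx=3.3,fy=3.3,interpolation=cv2.INTER_CUBIC))
c=cap("wrist","w3.png")
E
```

```text
eef_pos: [460.8, 114.7, 251.9]
tcp_rot: [2.212, 2.228, 0.005]
force: [1.9, 0.2, -0.9]
width: 0.532
finger_force: 0.0
eef_pos: [460.0, -11.9, 248.5]
tcp_rot: [-2.228, -2.214, 0.002]
force: [0.3, 1.1, -0.7]
width: 0.601
finger_force: 0.0
```

View pics/t2c.png

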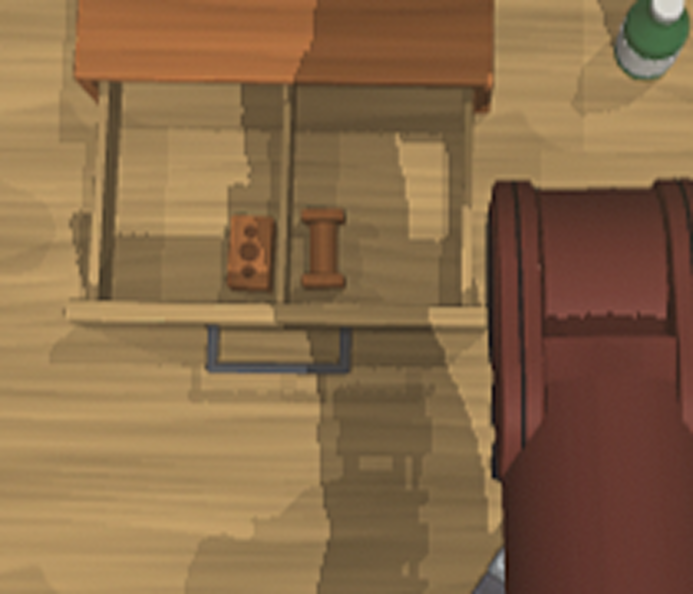

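The crop shows the block compartment on the left, with the old block at (250,252). The spool compartment is on the right, with the old spool at (323,248). The divider top is at u≈287.

```bash
python3 -m jog '[[[15,-55,0],8,-0.2],[[15,-55,0],8,-0.2],[[15,-55,0],7.5,-0.2],[[15,-55,0],0,-0.2],[[15,-55,0],0,-0.2],[[15,-55,0],0,-0.2],[[15,-50,5],0,-0.2],[[5,-48,5],0,-0.2]]' | tail -5;python3 -m jog '[[[0,0,0],0,-0.2],[[0,0,0],0,-0.2]]' | head -3;python3 - <<'E'
from h import *
c=cap("top")
k=1/3.3
for n,u,v,z in[("div front",284,305,71),("div back",290,85,71),("ob",250,252,61),("os",323,248,61),("panelL",66,318,94),("panelR",486,318,94),("wallL in",120,85,77),("wallR in",470,90,77),("innerpanel top",284,303,94),("cabF",290,80,105)]:
    print(n,onz(c,140+u*k,150+v*k,z).round(1))
c=cap("wrist","w4.png")
E
```

```text
eef_pos: [573.2, -434.3, 258.5]
tcp_rot: [-1.716, -2.631, -0.003]
force: [0.3, 0.8, 0.4]
width: 0.599
finger_force: 0.0
time: 8.57
eef_pos: [572.2, -433.2, 258.5]
tcp_rot: [-1.718, -2.629, -0.003]
div front [503.4 190.9  71. ]
div back [692.5 192.9  71. ]
ob [548.9 222.3  61. ]
os [553.5 160.8  61. ]
panelL [487.1 365.5  94. ]
panelR [493.5  22.7  94. ]
wallL in [687.8 336.4  77. ]
wallR in [690.1  38.7  77. ]
innerpanel top [502.7 188.6  94. ]
cabF [688.2 189.5 105. ]
```

View pics/w4.png

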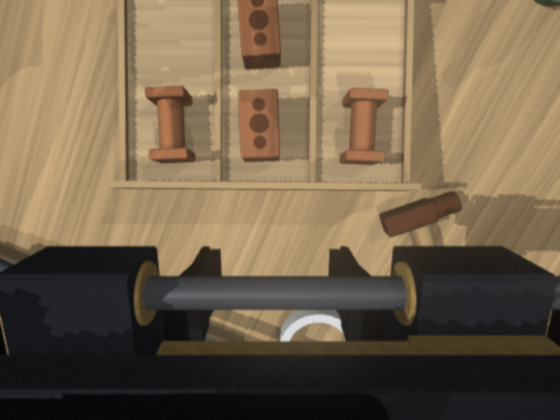

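The wrist view looks down the lanes, with the rear wall level at v≈185. It shows spools at (170,124) and (363,125) and blocks at (259,124) and (260,30).

```bash
cat > bin.py <<'E'
from h import *
Z=dict(block=35.3,spool=18.4)
def loc(c,u,v,kind,B):
    z=60
    for _ in range(8):
        p=onz(c,u,v,z); x=(p[:2]-B[:2])@[np.cos(B[2]),np.sin(B[2])]; z=41.5+np.tan(.21)*x*.95+Z[kind]
    return p.round(1),round(x,1)
E
python3 - <<'E'
from bin import *
c=cap("wrist")
a,b=onz(c,113,186,97),onz(c,420,187,97); d=a-b; th=np.arctan2(d[1],d[0])-np.pi/2
m=(a+b)/2; B=[m[0]-100*np.cos(th),m[1]-100*np.sin(th),th]; print(a,b,np.hypot(*d[:2]),np.degrees(th),B)
for n,u,v,k in[("sL",171,124,"spool"),("bM",259,124,"block"),("sR",363,125,"spool"),("bF",259.5,23,"block")]:
    print(n,loc(c,u,v,k,B))
s=arm.sense();print(s["eef_pos"],s["qpos"].round(2))
E
```

```text
[ 432.02026127 -481.61351276   97.        ] [ 691.19308558 -368.89988768   97.        ] 282.62150332515415 -246.49589613895827 [np.float64(601.4881487378246), np.float64(-516.9598513469942), np.float64(-4.3021649802788)]
sL (array([ 460.9, -408.6,   91.4]), np.float64(155.4))
bM (array([ 533.7, -376.5,  108.3]), np.float64(155.8))
sR (array([ 618.9, -340.2,   91.3]), np.float64(155.2))
bF (array([ 505.6, -307.8,  123.4]), np.float64(230.0))
[ 571.76999844 -433.40278977  259.36647094] [ 0.82  0.49 -0.36  1.2   0.16  1.49  0.9 ]
```

```bash
python3 - <<'E'
from bin import *
c=cap("wrist")
a,b=onz(c,113,186,97),onz(c,420,187,97); d=b-a; th=np.arctan2(d[1],d[0])-np.pi/2
m=(a+b)/2; B=[m[0]-100*np.cos(th),m[1]-100*np.sin(th),th]; print(np.degrees(th),B)
for n,u,v,k in[("sL",171,124,"spool"),("bM",259,124,"block"),("sR",363,125,"spool"),("bF",259.5,23,"block")]:
    print(n,loc(c,u,v,k,B))
E
```

```text
-66.51584674511345 [np.float64(521.5098806071621), np.float64(-334.0163052678697), np.float64(-1.1609205304541832)]
sL (array([ 454.9, -411.7,   68.9]), np.float64(44.7))
bM (array([ 532.7, -377.4,   85.8]), np.float64(44.3))
sR (array([ 623.8, -338.6,   69. ]), np.float64(45.0))
bF (array([ 498. , -296.7,   68. ]), np.float64(-43.5))
```

```bash
python3 -m jog '[[[17,32,-30],0,0],[[17,32,-40],0,0],[[18,31,-40],0,0],[[0,0,-20],0,0],[[0,0,0],0,0],[[0,0,0],0,0]]' | tail -5; python3 - <<'E'
from h import *
c=cap("wrist","w5.png"); print(arm.sense()["eef_pos"])
E
```

```text
eef_pos: [622.8, -342.2, 130.7]
tcp_rot: [1.723, 2.625, -0.001]
force: [-0.8, 0.3, 0.5]
width: 0.5
finger_force: 0.0
[ 622.98374901 -342.23738058  130.97199323]
```

View pics/w5.png

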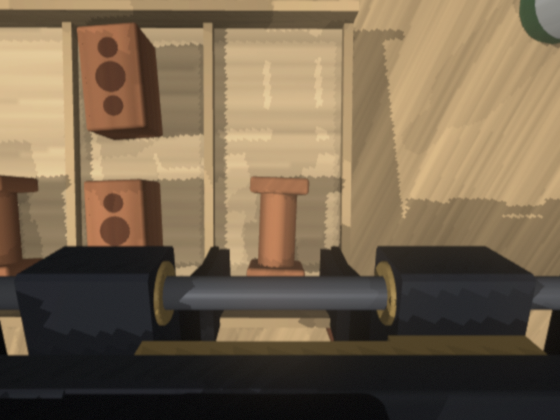

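The spool is centred between the fingers (u≈279). I'll descend and grip.

```bash
python3 -m jog '[[[1,3,-30],0,0],[[0,0,-30],0,0],[[0,0,-16],0,0],[[0,0,0],0,0],[[0,0,0],0,1],[[0,0,0],0,1],[[0,0,0],0,1]]' | tail -5; python3 -m jog '[[[0,0,25],0,1],[[0,0,40],0,1],[[0,0,40],0,1],[[0,0,0],0,1]]' | tail -5
```

```text
eef_pos: [624.0, -337.7, 53.8]
tcp_rot: [1.721, 2.627, 0.0]
force: [-1.2, 0.3, 2.7]
width: 0.264
finger_force: 29.8
eef_pos: [625.7, -338.3, 162.6]
tcp_rot: [1.718, 2.622, 0.001]
force: [0.9, -0.3, -1.5]
width: 0.268
finger_force: 29.8
```

```bash
python3 -m jog '[[[-4,54,10],8.3,1],[[0,54,10],8.3,1],[[0,54,5],8.3,1],[[0,54,0],8.3,1],[[0,54,0],8.3,1],[[0,54,0],8.3,1],[[0,54,0],8.3,1],[[0,52,0],8.2,1]]' | tail -5; python3 -m jog '[[[0,0,0],0,1],[[0,0,0],0,1]]' | tail -5
```

```text
eef_pos: [619.2, 94.0, 182.5]
tcp_rot: [0.003, -3.141, 0.0]
force: [1.3, 0.4, -0.5]
width: 0.266
finger_force: 29.8
eef_pos: [619.6, 91.7, 182.4]
tcp_rot: [-0.006, -3.141, 0.001]
force: [-0.1, -1.4, -0.3]
width: 0.266
finger_force: 29.8
```

```bash
python3 -m jog '[[[0,0,-40],0,1],[[0,0,-45],0,1],[[0,0,-35],0,1],[[0,0,-17],0,1],[[0,0,-8],0,1],[[0,0,0],0,1]]' | tail -5; python3 -m jog '[[[0,0,0],0,0.1],[[0,0,0],0,0.1],[[0,0,20],0,0.1],[[0,0,40],0,0.1],[[0,0,50],0,0.1],[[0,0,40],0,0.1]]' | tail -5
```

```text
eef_pos: [620.2, 92.1, 38.6]
tcp_rot: [0.005, 3.141, -0.0]
force: [0.1, 0.4, 1.0]
width: 0.264
finger_force: 29.8
eef_pos: [620.2, 92.9, 192.1]
tcp_rot: [0.004, 3.139, 0.001]
force: [0.0, 0.6, 0.2]
width: 0.451
finger_force: 0.0
```

```bash
python3 -m jog '[[[-5,-54,6],-8.3,-0.3],[[-5,-54,6],-8.3,-0.3],[[-5,-54,6],-8.3,-0.3],[[-5,-54,6],-8.3,-0.3],[[-5,-54,6],-8.3,-0.3],[[-5,-54,6],-8.3,-0.3],[[-5,-54,6],-8.3,-0.3],[[-5,-54,6],-8.4,-0.3]]' | tail -5; python3 -m jog '[[[-5,-50,0],0,-0.3],[[-5,-45,0],0,-0.3],[[0,0,0],0,-0.3],[[0,0,0],0,-0.3]]' | tail -5
python3 - <<'E'
from h import *
c=cap("wrist","w6.png"); t=cap("top","t6.png")
cv2.imwrite("pics/m6.png",np.hstack([cv2.resize(c["frame"],(400,300)),cv2.resize(t["frame"][140:290,130:330],(400,300))]))
hsv=cv2.cvtColor(c["frame"],cv2.COLOR_BGR2HSV);m=((hsv[...,0]<12)&(hsv[...,1]>130)).astype(np.uint8);m[215:]=0
n,l,st,ce=cv2.connectedComponentsWithStats(m)
for i in range(1,n):
    if st[i,4]>300: print(st[i],ce[i].round(1))
E
```

```text
eef_pos: [579.7, -341.0, 238.5]
tcp_rot: [1.73, 2.62, 0.001]
force: [0.0, -0.7, -0.1]
width: 0.649
finger_force: 0.0
eef_pos: [570.3, -433.7, 237.3]
tcp_rot: [1.725, 2.625, 0.002]
force: [0.6, 0.9, -0.0]
width: 0.65
finger_force: 0.0
[242   0  31  42 591] [257.9  18. ]
[245  90  29  63 456] [258.6 119.7]
```

View pics/m6.png

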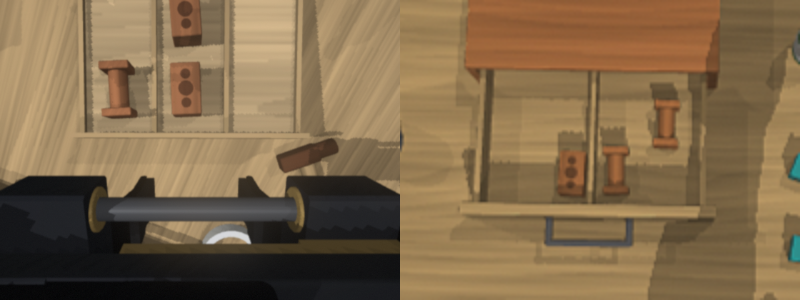

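The left half shows block 2 at wrist pixel ~(259,123), the left spool at ~(164,124) and the front block at the top. The right half shows spool 1 lying flat at crop (666,123) in the right compartment.

```bash
python3 - <<'E'
from bin import *
B=[521.5,-334,-1.1609]
c=cap("wrist")
for n,u,v,k in[("sL",164,124,"spool"),("bM",259,122,"block")]: print(n,loc(c,u,v,k,B))
print(arm.sense()["eef_pos"])
E
```

```text
sL (array([ 453.9, -410.6,   68.7]), np.float64(43.3))
bM (array([ 532.1, -374.8,   85.2]), np.float64(41.7))
[ 570.58122199 -432.97446851  236.99862361]
```

```bash
python3 -m jog '[[[-13,18,-40],0,-0.15],[[-13,18,-40],0,-0.15],[[-12,19,-30],0,-0.15],[[0,0,-10],0,-0.15],[[0,0,0],0,-0.15],[[0,0,0],0,-0.15]]' | tail -5; python3 - <<'E'
from h import *
c=cap("wrist","w7.png")
E
```

```text
eef_pos: [532.9, -380.5, 117.6]
tcp_rot: [1.725, 2.623, -0.0]
force: [0.4, -0.9, -0.3]
width: 0.575
finger_force: 0.0
```

View pics/w7.png

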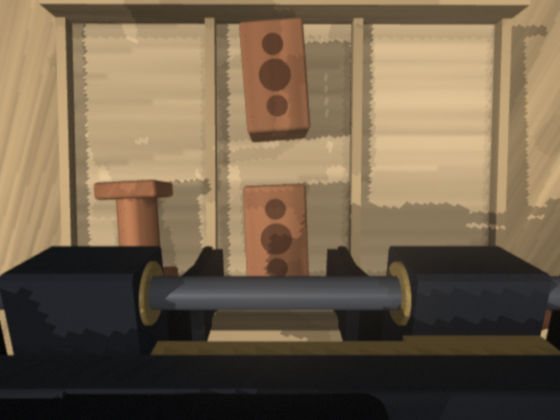

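The block (u≈276) is centred between the fingers. I'll descend.

```bash
python3 -m jog '[[[0,2,-30],0,-0.15],[[0,0,-20],0,-0.15],[[0,0,-9],0,-0.15],[[0,0,0],0,-0.15],[[0,0,0],0,1],[[0,0,0],0,1]]' | tail -5; python3 -m jog '[[[0,0,25],0,1],[[0,0,40],0,1],[[0,0,40],0,1],[[0,0,0],0,1]]' | tail -5
```

```text
eef_pos: [532.3, -377.9, 58.0]
tcp_rot: [1.725, 2.624, -0.0]
force: [-0.0, 0.1, -0.8]
width: 0.433
finger_force: 0.4
eef_pos: [533.7, -378.6, 166.5]
tcp_rot: [1.722, 2.619, -0.0]
force: [0.9, 0.4, -0.6]
width: 0.41
finger_force: 30.0
```

```bash
python3 -m jog '[[[2,54,10],6,1],[[4,55,10],6,1],[[4,55,5],6,1],[[5,55,5],6,1],[[6,55,0],6,1],[[8,55,0],6,1],[[8,55,0],6,1],[[10,55,0],6,1]]' | tail -5; python3 -m jog '[[[10,55,0],6,1],[[10,55,0],6,1],[[10,55,0],6.5,1],[[10,63,0],0,1],[[0,0,0],0,1],[[0,0,0],0,1]]' | tail -5
```

```text
eef_pos: [578.5, 62.8, 191.6]
tcp_rot: [-0.505, -3.101, 0.001]
force: [1.1, -0.3, -1.8]
width: 0.416
finger_force: 30.0out of range: a shift must lie within [-62.5, 62.5]
```

```bash
python3 -m jog '[[[10,55,0],6,1],[[10,55,0],6,1],[[10,56,0],6.5,1],[[10,57,0],0,1],[[0,0,0],0,1],[[0,0,0],0,1]]' | tail -5
```

```text
eef_pos: [618.4, 284.3, 191.0]
tcp_rot: [-0.003, -3.14, 0.001]
force: [1.7, -0.6, 0.4]
width: 0.415
finger_force: 30.0
```

```bash
python3 -m jog '[[[0,4,-40],0,1],[[0,0,-45],0,1],[[0,0,-35],0,1],[[0,0,-20],0,1],[[0,0,-9],0,1],[[0,0,0],0,1]]' | tail -5; python3 -m jog '[[[0,0,0],0,-0.1],[[0,0,0],0,-0.1],[[0,0,20],0,-0.1],[[0,0,40],0,-0.1],[[0,0,50],0,-0.1],[[0,0,50],0,-0.1]]' | tail -5
```

```text
eef_pos: [619.1, 288.1, 43.5]
tcp_rot: [0.005, 3.141, 0.0]
force: [0.9, 1.0, -0.5]
width: 0.415
finger_force: 30.0
eef_pos: [618.6, 288.7, 206.6]
tcp_rot: [0.004, 3.14, 0.001]
force: [1.4, 0.6, -0.0]
width: 0.547
finger_force: 0.0
```

```bash
python3 -m jog '[[[-8,-56,6],-8.3,0],[[-8,-56,6],-8.3,0],[[-8,-56,6],-8.3,0],[[-8,-56,6],-8.3,0],[[-8,-56,6],-8.3,0],[[-8,-56,6],-8.3,0],[[0,-56,6],-8.3,0],[[0,-56,6],-8.4,0]]' | tail -5; python3 -m jog '[[[0,-56,0],0,0],[[0,-56,0],0,0],[[0,-56,0],0,0],[[0,-56,0],0,0],[[0,-50,0],0,0],[[0,0,0],0,0],[[0,0,0],0,0]]' | tail -5
python3 - <<'E'
from h import *
c=cap("wrist","w8.png"); t=cap("top","t8.png")
cv2.imwrite("pics/m8.png",np.hstack([cv2.resize(c["frame"][:300],(500,268)),cv2.resize(t["frame"][140:290,130:330],(300,268))]))
E
```

```text
eef_pos: [570.8, -160.9, 253.5]
tcp_rot: [1.73, 2.619, 0.001]
force: [1.0, -0.0, -0.0]
width: 0.501
finger_force: 0.0
eef_pos: [571.4, -432.7, 252.3]
tcp_rot: [1.724, 2.625, 0.002]
force: [-0.2, 0.5, 0.7]
width: 0.503
finger_force: 0.0
```

View pics/m8.png

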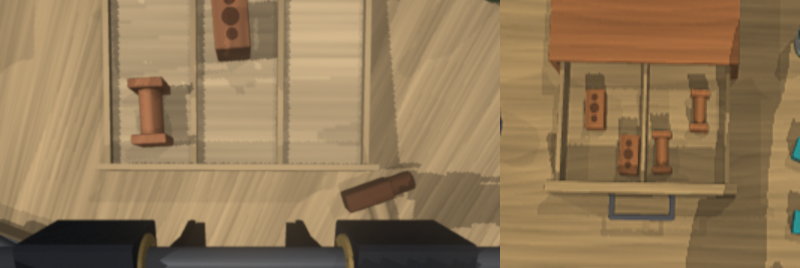

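The left half shows the remaining spool at wrist ~(168,125) and the front block at the top. On the right, block 2 (crop 595,108) and spool 1 (700,110) lie flat in their compartments. Now the spool.

```bash
python3 -m jog '[[[-40,7,-30],0,0],[[-40,7,-40],0,0],[[-36,7,-40],0,0],[[0,0,-12],0,0],[[0,0,0],0,0],[[0,0,0],0,0]]' | tail -5; python3 - <<'E'
from bin import *
c=cap("wrist");f=c["frame"];hsv=cv2.cvtColor(f,cv2.COLOR_BGR2HSV)
for v in (175,190,205,220,235,242):
    r=np.where((hsv[v,150:400,0]<13)&(hsv[v,150:400,1]>125))[0]+150
    print(v,len(r),r.min() if len(r) else 0,r.max() if len(r) else 0)
print(proj(c,[455,-411.5,69]), proj(c,[455-28*.4,-411.5+28*.917,63]))
print(arm.sense()["eef_pos"])
E
```

```text
eef_pos: [457.0, -412.6, 130.8]
tcp_rot: [1.722, 2.624, 0.0]
force: [-0.4, -0.0, 0.0]
width: 0.501
finger_force: 0.0
175 0 0 0
190 57 241 297
205 31 254 285
220 32 255 288
235 34 255 289
242 34 256 289
[271.09781067 227.33940608] [270.94919478 183.50316756]
[ 456.79475088 -412.68102926  130.74426863]
```

```bash
python3 -m jog '[[[-2,1,-30],0,0],[[0,0,-30],0,0],[[0,0,-16],0,0],[[0,0,0],0,0],[[0,0,0],0,1],[[0,0,0],0,1],[[0,0,0],0,1]]' | tail -5; python3 -m jog '[[[0,0,25],0,1],[[0,0,40],0,1],[[0,0,40],0,1],[[0,0,0],0,1]]' | tail -5
```

```text
eef_pos: [453.0, -411.8, 53.7]
tcp_rot: [1.726, 2.624, -0.0]
force: [-0.3, 0.6, 3.1]
width: 0.266
finger_force: 29.7
eef_pos: [454.4, -412.8, 161.9]
tcp_rot: [1.723, 2.62, -0.002]
force: [0.7, -0.1, -1.8]
width: 0.269
finger_force: 29.7
```

```bash
python3 -m jog '[[[10,50,10],6.6,1],[[10,50,10],6.6,1],[[10,50,10],6.6,1],[[10,50,0],6.6,1],[[10,50,0],6.6,1],[[10,50,0],6.6,1],[[10,50,0],6.6,1],[[10,50,0],6.6,1]]' | tail -5; python3 -m jog '[[[6,52,0],6.7,1],[[6,52,0],7,1],[[0,0,0],0,1],[[0,0,0],0,1]]' | tail -5
```

```text
eef_pos: [532.4, -10.2, 187.3]
tcp_rot: [-0.374, -3.119, 0.001]
force: [0.5, -0.2, -0.1]
width: 0.267
finger_force: 29.7
eef_pos: [544.4, 91.8, 187.2]
tcp_rot: [-0.005, -3.14, 0.001]
force: [-0.4, 0.2, -0.3]
width: 0.268
finger_force: 29.7
```

```bash
python3 -m jog '[[[1,0,-40],0,1],[[0,0,-45],0,1],[[0,0,-35],0,1],[[0,0,-20],0,1],[[0,0,-9],0,1],[[0,0,0],0,1]]' | tail -5; python3 -m jog '[[[0,0,0],0,0.1],[[0,0,0],0,0.1],[[0,0,20],0,0.1],[[0,0,40],0,0.1],[[0,0,50],0,0.1],[[0,0,40],0,0]]' | tail -5
```

```text
eef_pos: [546.1, 92.1, 39.4]
tcp_rot: [0.005, 3.141, -0.0]
force: [0.0, -0.3, -0.8]
width: 0.262
finger_force: 29.7
eef_pos: [546.1, 93.0, 192.8]
tcp_rot: [0.003, 3.139, 0.0]
force: [0.6, -0.0, 0.1]
width: 0.481
finger_force: 0.0
```

```bash
python3 -m jog '[[[-5,-54,6],-8.3,-0.15],[[-5,-54,6],-8.3,-0.15],[[-5,-54,6],-8.3,-0.15],[[-3,-54,6],-8.3,-0.15],[[0,-54,6],-8.3,-0.15],[[0,-54,6],-8.3,-0.15],[[0,-54,6],-8.3,-0.15],[[0,-54,6],-8.4,-0.15]]' | tail -5; python3 -m jog '[[[5,-20,0],0,-0.15],[[0,0,0],0,-0.15],[[0,0,0],0,-0.15]]' | tail -5
python3 - <<'E'
from h import *
c=cap("wrist","w9.png"); t=cap("top","t9.png")
cv2.imwrite("pics/m9.png",np.hstack([cv2.resize(c["frame"][:300],(500,268)),cv2.resize(t["frame"][140:290,130:330],(300,268))]))
E
```

```text
eef_pos: [527.9, -341.0, 239.4]
tcp_rot: [1.73, 2.62, 0.001]
force: [0.2, 0.1, 0.2]
width: 0.576
finger_force: 0.0
eef_pos: [533.3, -357.9, 238.0]
tcp_rot: [1.723, 2.626, 0.002]
force: [-0.2, 0.5, 0.4]
width: 0.573
finger_force: 0.0
```

View pics/m9.png

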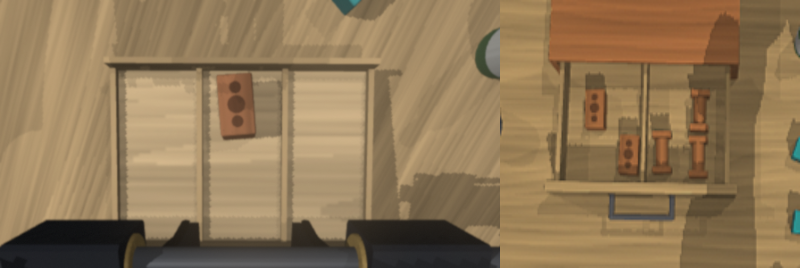

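The front block is at wrist ~(264,117), leaning about 5° to the left at its upper end. All the drawer parts lie flat.

```bash
python3 - <<'E'
from bin import *
B=[521.5,-334,-1.1609]
c=cap("wrist");f=c["frame"];hsv=cv2.cvtColor(f,cv2.COLOR_BGR2HSV)
for v in(85,95,105,115,125,135,145,150,155):
    r=np.where((hsv[v,232:310,0]<14)&(hsv[v,232:310,1]>115))[0]+232
    print(v,len(r),r.min() if len(r) else 0,r.max() if len(r) else 0)
p=loc(c,264,116.5,"block",B);a=loc(c,262,97.5,"block",B)[0];b=loc(c,265.5,135.5,"block",B)[0]
print(p,np.degrees(np.arctan2(*(a-b)[1::-1])),arm.sense()["eef_pos"])
E
```

```text
85 39 243 281
95 38 244 281
105 39 244 282
115 39 245 283
125 39 246 284
135 39 247 285
145 39 247 285
150 34 248 282
155 0 0 0
(array([ 496.1, -294. ,   67.3]), np.float64(-46.8)) 118.88658176691071 [ 533.12639202 -358.12618263  237.72537067]
```

```bash
python3 -m jog '[[[-12,20,-40],5,-0.15],[[-12,20,-40],0,-0.15],[[-12,20,-40],0,-0.15],[[0,0,-20],0,-0.15],[[0,0,0],0,-0.15],[[0,0,0],0,-0.15]]' | tail -5; python3 - <<'E'
from h import *
c=cap("wrist");f=c["frame"];hsv=cv2.cvtColor(f,cv2.COLOR_BGR2HSV)
for v in(185,200,220,240):
    r=np.where((hsv[v,200:350,0]<14)&(hsv[v,200:350,1]>115))[0]+200
    print(v,len(r),r.min() if len(r) else 0,r.max() if len(r) else 0)
print(proj(c,[496.1,-294,67.3]))
E
```

```text
eef_pos: [497.9, -300.5, 98.5]
tcp_rot: [1.609, 2.695, 0.0]
force: [-0.1, -1.1, 1.0]
width: 0.573
finger_force: 0.0
185 62 246 307
200 61 246 306
220 61 246 306
240 61 246 306
[275.6554394  234.57034388]
```

Centred (276) and aligned. I'll descend and grip.

```bash
python3 -m jog '[[[0,3,-30],0,-0.15],[[0,0,-18],0,-0.15],[[0,0,-7],0,-0.15],[[0,0,0],0,-0.15],[[0,0,0],0,1],[[0,0,0],0,1],[[0,0,0],0,1]]' | tail -5; python3 -m jog '[[[0,0,25],0,1],[[0,0,45],0,1],[[0,0,50],0,1],[[0,0,0],0,1]]' | tail -5
```

```text
eef_pos: [497.2, -296.9, 42.8]
tcp_rot: [1.61, 2.697, -0.0]
force: [0.0, 0.8, 4.5]
width: 0.411
finger_force: 30.0
eef_pos: [499.0, -297.6, 166.4]
tcp_rot: [1.606, 2.692, -0.001]
force: [0.2, 0.4, -1.0]
width: 0.415
finger_force: 30.0
```

```bash
python3 -m jog '[[[4,54,10],6,1],[[4,54,10],6,1],[[4,54,5],6,1],[[4,54,0],6,1],[[4,54,0],6,1],[[4,54,0],6,1],[[4,54,0],6,1],[[4,54,0],6,1]]' | tail -5; python3 -m jog '[[[4,54,0],6,1],[[5,54,0],7.5,1],[[5,49,0],0,1],[[0,0,0],0,1],[[0,0,0],0,1]]' | tail -5
```

```text
eef_pos: [528.3, 136.8, 186.3]
tcp_rot: [-0.369, -3.119, 0.001]
force: [1.7, 0.6, -0.7]
width: 0.413
finger_force: 30.0
eef_pos: [542.5, 291.9, 186.0]
tcp_rot: [-0.004, -3.14, 0.002]
force: [0.5, -0.5, -1.4]
width: 0.41
finger_force: 30.0
```

```bash
python3 -m jog '[[[2,-3,-40],0,1],[[0,0,-45],0,1],[[0,0,-35],0,1],[[0,0,-16],0,1],[[0,0,-8],0,1],[[0,0,0],0,1]]' | tail -5; python3 -m jog '[[[0,0,0],0,-0.1],[[0,0,0],0,-0.1],[[0,0,20],0,-0.1],[[0,0,40],0,-0.1],[[0,0,50],0,0.4],[[-30,-30,40],0,1],[[-50,-50,0],0,1],[[-50,-50,0],0,1]]' | tail -5
```

```text
eef_pos: [545.4, 289.2, 43.8]
tcp_rot: [0.005, 3.141, 0.0]
force: [0.8, 0.0, -0.3]
width: 0.41
finger_force: 30.0
eef_pos: [425.5, 171.0, 194.1]
tcp_rot: [0.002, 3.14, 0.001]
force: [0.0, -1.6, 2.2]
width: 0.178
finger_force: 0.0
```

```bash
python3 -m jog '[[[0,0,0],0,1],[[0,0,0],0,1]]' | tail -5; python3 - <<'E'
from h import *
t=cap("top","t10.png");s=cap("side","s10.png");w=cap("wrist")
cv2.imwrite("pics/m10.png",np.hstack([cv2.resize(t["frame"][140:330,130:470],(480,268)),cv2.resize(s["frame"][120:300,100:320],(320,268))]))
print(arm.sense()["qpos"].round(2))
E
```

```text
eef_pos: [427.1, 171.2, 194.5]
tcp_rot: [0.005, 3.139, -0.002]
force: [0.5, 0.0, -0.7]
width: 0.019
finger_force: 0.0
[ 0.54  0.01 -1.01  1.91  0.01  1.23  1.1 ]
```

View pics/m10.png

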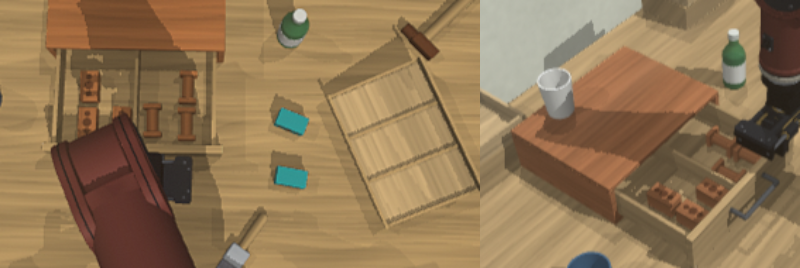

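The bin is empty. The drawer holds 3 blocks on the left and 3 spools on the right, all flat on the floor. I'll push it shut with closed fingers on the bar.

```bash
python3 -m jog '[[[-6,11,-10],0,1],[[-6,11,-40],0,1],[[0,0,-40],0,1],[[0,0,-30],0,1],[[0,0,-18],0,1],[[0,0,0],0,1],[[0,0,0],0,1]]' | tail -5; 
```

```text
eef_pos: [414.2, 194.2, 55.4]
tcp_rot: [-0.002, -3.141, -0.002]
force: [0.7, -0.7, -0.3]
width: 0.004
finger_force: 0.0
```

```bash
python3 -m jog '[[[10,0,0],0,1],[[8,0,0],0,1],[[8,0,0],0,1],[[12,0,0],0,1],[[16,0,0],0,1],[[20,0,0],0,1],[[20,0,0],0,1],[[20,0,0],0,1]]' | tail -5;  python3 -m jog '[[[20,0,0],0,1],[[20,0,0],0,1],[[18,0,0],0,1],[[12,0,0],0,1],[[8,0,0],0,1],[[3,0,0],0,1],[[0,0,0],0,1]]' | tail -5
```

```text
eef_pos: [529.6, 193.1, 54.8]
tcp_rot: [-0.005, -3.141, -0.0]
force: [-2.2, 0.7, 0.9]
width: 0.003
finger_force: 1.5
eef_pos: [609.6, 192.8, 55.1]
tcp_rot: [0.005, 3.141, -0.0]
force: [0.1, -0.8, -0.4]
width: 0.007
finger_force: 0.0
```

```bash
python3 -m jog '[[[4,0,0],0,1],[[3,0,0],0,1],[[3,0,0],0,1],[[0,0,0],0,1],[[0,0,0],0,1]]' | tail -5;  python3 -m jog '[[[3,0,0],0,1],[[0,0,0],0,1],[[0,0,0],0,1]]' | tail -5
```

```text
eef_pos: [619.8, 193.1, 55.3]
tcp_rot: [0.004, 3.141, 0.0]
force: [0.4, 0.3, -0.3]
width: 0.006
finger_force: 0.0
eef_pos: [621.5, 193.2, 55.1]
tcp_rot: [-0.004, -3.14, 0.001]
force: [-5.4, -0.7, 3.5]
width: 0.007
finger_force: 2.7
```

```bash
python3 -m jog '[[[3,0,0],0,1],[[0,0,0],0,1],[[0,0,0],0,1]]' | tail -5;  python3 -m jog '[[[2,0,0],0,1],[[0,0,0],0,1],[[0,0,0],0,1]]' | tail -5
```

```text
eef_pos: [621.8, 193.2, 54.8]
tcp_rot: [-0.002, -3.135, 0.003]
force: [-17.0, -3.5, 11.1]
width: 0.004
finger_force: 8.5
eef_pos: [622.0, 193.3, 54.8]
tcp_rot: [-0.001, -3.132, 0.005]
force: [-24.7, -4.6, 16.4]
width: 0.004
finger_force: 12.6
```

Hard stop at x≈622, which matches the shut position. I'll back off and check.

```bash
python3 -m jog '[[[-15,0,0],0,1],[[-30,0,0],0,1],[[-40,0,20],0,1],[[-40,-20,40],0,1],[[0,-50,50],0,1],[[0,-55,30],0,1],[[0,-55,0],0,1],[[0,-55,0],0,1]]' | tail -5; python3 -m jog '[[[0,-50,0],0,1],[[0,-50,0],0,1],[[0,0,0],0,1],[[0,0,0],0,1]]' | tail -5; python3 - <<'E'
from h import *
t=cap("top","t11.png");s=cap("side","s11.png")
cv2.imwrite("pics/m11.png",np.hstack([cv2.resize(t["frame"][90:330,70:470],(480,288)),cv2.resize(s["frame"][120:330,100:320],(320,288))]))
print(arm.sense()["time"])
E
```

```text
eef_pos: [502.8, -38.1, 190.2]
tcp_rot: [0.004, 3.139, -0.002]
force: [1.0, 0.9, -1.1]
width: 0.007
finger_force: 0.0
eef_pos: [502.7, -135.5, 189.4]
tcp_rot: [0.004, 3.141, 0.0]
force: [-0.2, 0.7, -0.5]
width: 0.009
finger_force: 0.0
41.375
```

View pics/m11.png

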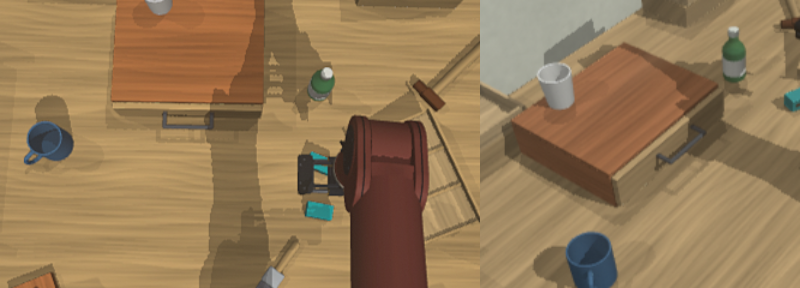

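The drawer is shut flush (handle at 188,120), the glue bottle and mug are where they stood, and the arm is clear.

```bash
python3 -c "
from plant import arm
print(arm.finish_job())"
```

```text
the job is handed in; nothing more can be done
None
```

I moved all four parts from the bin into the drawer, two blocks to the left compartment and two spools to the right, pushed the drawer shut to its hard stop, and handed the job in at about 41 s; the hand-in gave no verdict.

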